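# Tip washed nuts onto the drain bars and take off the large one

## Robot

A 6-joint arm with a two-finger parallel gripper is mounted at the origin on the work surface. World frame = base frame: x ahead of the robot, y to its left, z up, the work surface at z = 0. Lengths are in m, angles in rad, forces in N, time in s.
With the tool pointing down it reaches from about 0.35 to 0.775 m from the base axis. Payload 5.5 kg.
Tool frame: the origin (TCP) lies midway between the tips of the shut fingers; the grasp point (between the pads) lies 19 mm behind it; z points along the fingers, y is the line along which they close (so a half turn about z gives the same grasp; the last joint's range is limited). The gripper opens to 85 mm and grips with 20 to 120 N. Pads are 22 mm wide; open, the fingers measure 114 mm over their backs; the gripper's body (76 mm by 85 mm) begins 54 mm behind the grasp point. The pads swing forward as they close: fully open they stand 13 mm farther back than shut.
Start: joints at [1.178, 0.313, 0.046, 1.304, 0, 1.431], TCP at [0.144, 0.557, 0.231] pointing down, gripper open.
Joint ranges: [-2.76, 2.76], [-0.86, 1.69], [-1.03, 1.26], [-2.2, 2.34], [-1.47, 1.5], [-3.14, 3.14]. Speed limits (rad/s): [2.57, 2.57, 3.14, 3.14, 3.14, 3.14].

## Interface

Orientations are given as a unit quaternion [w, x, y, z].
In Python, from workcell import env gives the robot as it stands.
- The arm moves only by the tool move_arm, never from a script. Its argument "targets" is a list of rows, each a list of 3 entries, a list of its own where there are three numbers: the shift along the tool's x, y, z in mm, then the turn, a rotation vector about the tool's x, y, z in units of 10 degrees (1.0 is 10 degrees), then the closure, from -1 (fully open) to 1 (shut). In form: [[[dx, dy, dz], [ax, ay, az], gripper], ...]. A call has 1 to 5 rows; each row is the pose to reach, as a shift and turn from the pose commanded when the call began, along the tool's axes at that moment; what a row does not reach only later rows make up. A row lasts 1/8 s, in which the tool goes at most 62.5 mm and 10.7 degrees, less where a joint would pass 70% of its speed; a pose out of reach is approached as far as the arm can. A call with a gripper value outside its range is refused whole. The fingers move at their own pace and stop on an object; "squeeze" is the grip in N (left out, the last holds). Time passes only in rows, so rows that repeat a pose let the fingers close. It gives the time, the measured TCP pose, the force, the opening and the grip force at its end, in the units of the state.
- env.get_state(): the state, without advancing time (a new reading comes with each control period).
- env.read_camera(name): name is "scene" or "top" or "wrist"; returns a dict with "pixels" (400x640x3 uint8, red, green, blue), "fovy" (degrees; the focal length in pixels is half the picture's height over the tangent of half this angle, whatever the lens; pixels are square), "cx", "cy" (the principal point, pixels), "extrinsics" (4x4, takes a point from world to camera coordinates); the wrist camera has in their place "mount" (4x4, takes a point from camera to tool coordinates, whose origin is the TCP and whose axes are the flange's). Camera axes: x right, y up, looking along -z (the intrinsics and any distortion apply to the point x, -y, -z); pixel columns grow to the right and rows downward; lengths in m; the calibration is good to about 2 mm. A picture is of the moment at which its call begins: read the wrist's pose just before it. There is no depth.
- env.hand_in(): hands the job in; it is judged then, once.
Trained networks look in a picture, given as the dict that the camera call returned (one of the last four; its "shot" number tells which), for a name from the list of things; names that differ only in an ending like _2 or _b are one class to them, and where a whole thing is asked for, a point or a joint stands for the part that bears it (a point fixed in the world has none). Each returns a list of dicts, best first, with "confidence" (0 to 1); they miss things now and then, are a little off and sometimes report something else, mostly with a low value. They report only what shows in the picture. A call takes as long as a camera call. They do not tell look-alikes from the thing itself.
- env.spot_in(thing, picture): "centre" ([x, y, z] in m, in world coordinates, good to about 4 mm: the middle of the surface that is visible of it).
- env.regions_of(thing, picture): "mask" (400x640 bool, what is visible of it).
- env.landmark_of(thing, picture): "centre" ([x, y, z] in m, in world coordinates, good to about 4 mm: a listed point, or the origin of a listed thing).
The state is a dict: "clock": time; "joint_pos": joint angles; "qvel": joint speeds; "tau": joint torques, N m; "tcp_pos": TCP position; "orientation": TCP orientation; "wrist_force": force on the tool from outside, world axes, zero at the start; "ft_torque": the same for the moment, N m; "finger_gap": finger opening in m; "grip_force": force on a finger pad.
Only numpy, scipy, OpenCV 4.12 (cv2) and the standard library are available. Lean on these libraries where they do the work, as an engineer would, in place of code of your own. Each camera call takes 0.05 s, during which the arm holds its last target. There are 200 camera calls.

## Task

Sort the two washed hex nuts by tipping, not by hand: lift the hinged tray of the drain box by its handle so that both nuts slide out onto the bars, the small nut dropping through into the pan and the large one staying on top. Then pick the large nut off the bars and put it in the wide, shallow round bowl, leaving the small nut in the pan and the bowl standing upright.

Things in the scene. Friction and masses are not known exactly. Their poses are not given: they have to be found in the camera images.
- drain_box: Fixed grey open box 156 mm square. Origin: centre of its underside on the bench; z up, +y towards the tray hinged on it. Five round 6 mm steel bars along y, 20 mm gaps, tops at z 50 mm, lie over a pan (floor z 4). Rim to z 62 on three sides (inner faces x +-75, y -75), none at the tray. Tray when level: floor x +-58, y 72 to 192, floor top z 63, walls to z 78 but for its first 36 mm at the bars.
- handle (a point): Middle of the tray's handle: round dark bar 10 mm thick along the box's x, 80 mm free, 37 mm clear towards the tray. It turns about a hinge along x at box y 78, z 60; level, the bar is at y 233, z 100 (155 out, 40 up from the hinge). Lifted, it swings up and over towards the bars, 1.4 rad at most. Nearly free hinge, 2 to 4 N; falls level if let go. Tip 1.3 rad to empty it.
- large_nut: Plain steel hex nut, 41 mm across flats (47 across corners), 30 mm tall, 23 mm bore, 0.16 kg; starts flat in the tray. Origin: centre of one end face (underside at the start), the nut's middle 15 mm along z; z along the bore; flats face x and every 60 degrees from it. On the bars it may lie flat, on its side or tilted.
- small_nut: Plain steel hex nut, 13 mm across flats, 8 mm tall, 12 g; starts flat in the tray. Origin: centre of its underside, z along the bore. It passes between the bars.
- bowl: Loose, wide, shallow round steel bowl, 120 mm across the rim, 40 mm high, 3 mm wall, on the bench to the right (-y) of the drain box. Origin: centre of its underside, z up. The square bin and the tall beaker near it are not meant, nor is the second large nut lying on the bench.
Mind the look-alikes: they are no part of the job. What is shaped like the large_nut but purple or red is not meant. Leave any pink look-alike of the bowl alone.

How it is judged:
By the outcome, as a careful person would: the job done as asked, in the order asked, and still so for the second after the job is handed in, with the robot touching nothing.
It also fails if it takes over 64 s, if anything falls off the work surface, if the arm or the gripper's body presses on something with over 40 N, if the wrist force passes 120 N, or if a joint passes its speed limit or range.

## Working session

There is one attempt and no reset: what is moved stays moved. The work goes in short steps, Python scripts to look and compute and a tool call to move; the robot and the scene stay as the last step left them, time stands still between calls to the robot, and variables do not carry over. Pictures are saved under pics/ and viewed, at most 10 in all, crops included, and the job is handed in when it is done.

Besides the shell and the picture viewer there is one more tool, called after "Emit:" as a command line: name --argument value ..., lists and objects as JSON in quotes. move_arm: Moves the arm, as the interface text tells. Its arguments: {"type":"object","properties":{"targets":{"type":"array","items":{"type":"array"}},"squeeze":{"type":"number"}},"required":["targets"]}

```bash
ls; mkdir -p pics; cat > h.py <<'E'
import numpy as np, cv2
from workcell import env
from scipy.spatial.transform import Rotation as R
np.set_printoptions(precision=4,suppress=True)
def save(p,n): cv2.imwrite(f'pics/{n}.png',cv2.cvtColor(p['pixels'],cv2.COLOR_RGB2BGR))
def st():
    s=env.get_state(); q=s['orientation']; return s,np.array(s['tcp_pos']),R.from_quat([q[1],q[2],q[3],q[0]])
def proj(p,X):
    f=200/np.tan(np.radians(p['fovy'])/2)
    E=np.array(p['extrinsics']); c=(E@np.append(X,1))[:3]
    return p['cx']+f*c[0]/-c[2], p['cy']-f*c[1]/-c[2]
def onplane(p,u,v,z):
    f=200/np.tan(np.radians(p['fovy'])/2)
    E=np.array(p['extrinsics']); Ei=np.linalg.inv(E)
    d=Ei[:3,:3]@np.array([(u-p['cx'])/f,-(v-p['cy'])/f,-1]); o=Ei[:3,3]
    return o+d*(z-o[2])/d[2]
E
python3 - <<'E'
from h import *
s,t,r=st(); print(s); print(r.as_matrix())
for n in ('scene','top'):
    p=env.read_camera(n); save(p,n+'0'); print(n,p['fovy'],p['cx'],p['cy'],p.keys(), np.linalg.inv(p['extrinsics'])[:3,3])
    for th in ('drain_box','handle','large_nut','small_nut','bowl'):
        for d in env.landmark_of(th,p): print(th,d['confidence'],np.array(d['centre']),proj(p,d['centre']))
E
```

```text
pics
{'clock': 0.0, 'joint_pos': array([1.1784, 0.314 , 0.045 , 1.3036, 0.    , 1.4312]), 'qvel': array([-0.0007, -0.001 ,  0.001 , -0.0008, -0.0001,  0.0015]), 'tau': array([  0.    , -48.0635,  29.8527,   0.0197,  -0.0003,  -0.    ]), 'tcp_pos': array([0.1436, 0.5562, 0.2304]), 'orientation': array([-0.0002,  0.1261,  0.992 , -0.0009]), 'wrist_force': array([ 0.1731, -0.2786,  0.8993]), 'ft_torque': array([ 0.0126,  0.019 , -0.0209]), 'grip_force': 0.0, 'finger_gap': 0.08531083097007998}
[[-0.9682  0.2501 -0.0007]
 [ 0.2501  0.9682 -0.0017]
 [ 0.0003 -0.0018 -1.    ]]
scene 49.767492017239285 313.62717926831374 192.16549709276183 dict_keys(['pixels', 'fovy', 'cx', 'cy', 'extrinsics', 'shot']) [ 1.1116 -0.1137  0.9698]
drain_box 0.59 [ 0.539  -0.0371 -0.0012] (np.float64(322.07964875749485), np.float64(207.25577988482004))
handle 0.95 [0.5836 0.1973 0.0953] (np.float64(422.10264104452597), np.float64(197.69722110428629))
large_nut 0.78 [ 0.4573  0.1947 -0.0007] (np.float64(403.8512760003093), np.float64(177.28942552996207))
large_nut 0.76 [0.5471 0.1094 0.0591] (np.float64(381.32733
[... 815 characters left out ...]
[0.582  0.193  0.0978] (np.float64(215.11695962998505), np.float64(182.7818423218739))
handle 0.38 [ 0.5345 -0.0338 -0.0001] (np.float64(304.8490615984126), np.float64(206.81826347181178))
large_nut 0.76 [ 0.4331  0.1233 -0.    ] (np.float64(246.07790025931246), np.float64(243.01430328743004))
large_nut 0.47 [0.4594 0.197  0.0013] (np.float64(219.16666925722032), np.float64(232.78146256669467))
small_nut 0.48 [0.599  0.0915 0.0613] (np.float64(257.0557611447805), np.float64(179.15059885316114))
bowl 0.86 [ 0.6861 -0.4633 -0.0002] (np.float64(460.75993921090844), np.float64(155.25859834848012))
bowl 0.85 [ 0.6179 -0.2524 -0.0016] (np.float64(384.6940128795088), np.float64(178.23435318036258))
```

View pics/scene0.png

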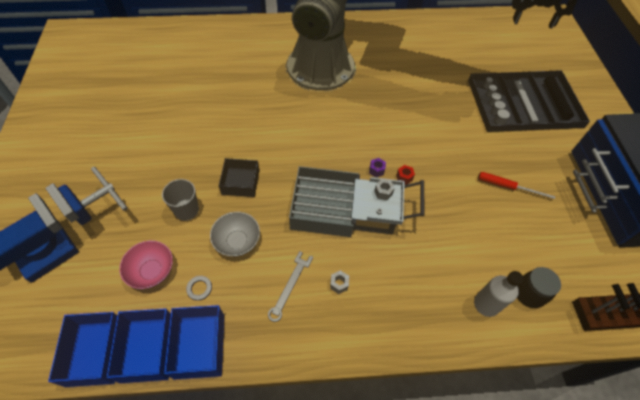

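View pics/top0.png

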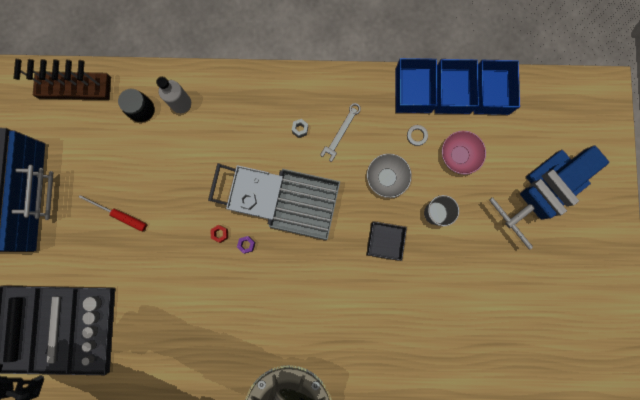

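The pictures show the drain box at about scene (325,202) / top (305,205), with the steel large nut in the tray at scene (385,188) / top (249,201). The small nut is at scene (380,211) / top (256,181), and the handle bar is at scene (422,198) / top (215,184).

- **Nuts:** the candidates are steel in the tray at top (249,201), purple at (246,244), red at (219,233) and steel on the bench at (300,128). The one in the tray is meant, because the task says it starts there.
- **Bowls:** steel at top (388,177) and pink at (463,153). The steel one is meant.

Next I'll move above the handle.

```bash
cat >> h.py <<'E'
def to(X,ydir=None,down=True):
    """shift (mm, tool axes) and turn (10deg units) to reach X with tool down and y along ydir"""
    s,t,r=st(); d=r.inv().apply(np.array(X)-t)*1000
    a=np.zeros(3)
    if ydir is not None:
        y=np.array([*ydir,0.])/np.linalg.norm(ydir); z=np.array([0,0,-1.]); x=np.cross(y,z)
        a=np.degrees((r.inv()*R.from_matrix(np.c_[x,y,z])).as_rotvec())/10
    print('shift',d.round(1),'turn',a.round(2))
E
python3 - <<'E'
from h import *
to([.575,.19,.24],[.196,.98])
E
```

```text
shift [-509.2 -247.3   -8.7] turn [ 0.    0.   -0.32]
```

Emit:
move_arm --targets '[[[-509,-247,-9],[0,0,-0.3],-1],[[-509,-247,-9],[0,0,-0.3],-1],[[-509,-247,-9],[0,0,-0.3],-1],[[-509,-247,-9],[0,0,-0.3],-1],[[-509,-247,-9],[0,0,-0.3],-1]]'

```text
clock: 1.23
tcp_pos: [0.3833, 0.353, 0.2366]
orientation: [0.0, 0.1, 0.995, 0.0]
wrist_force: [0.9, 1.2, 0.1]
finger_gap: 0.0853
grip_force: 0.0
```

```bash
python3 - <<'E'
from h import *
to([.575,.19,.24],[.196,.98])
E
```

```text
shift [-220.3 -121.6   -3.3] turn [ 0.    0.   -0.02]
```

Emit:
move_arm --targets '[[[-220,-122,-3],[0,0,0],-1],[[-220,-122,-3],[0,0,0],-1],[[-220,-122,-3],[0,0,0],-1],[[-220,-122,-3],[0,0,0],-1],[[-220,-122,-3],[0,0,0],-1]]'

```text
clock: 1.85
tcp_pos: [0.5763, 0.1876, 0.2384]
orientation: [0.0, 0.103, 0.995, -0.0]
wrist_force: [-0.9, -0.0, -0.2]
finger_gap: 0.0852
grip_force: 0.0
```

```bash
cat >> h.py <<'E'
def wrist(n):
    s,t,r=st(); p=env.read_camera('wrist'); T=np.eye(4); T[:3,:3]=r.as_matrix(); T[:3,3]=t
    p['extrinsics']=np.linalg.inv(T@np.array(p['mount'])); save(p,n); return p
E
python3 - <<'E'
from h import *
p=wrist('w1'); 
for th in ('drain_box','handle','large_nut','small_nut'):
    for d in env.landmark_of(th,p): print(th,d['confidence'],np.array(d['centre']),proj(p,d['centre']))
print(st()[1])
E
```

```text
drain_box 0.94 [ 0.5393 -0.0329 -0.0027] (np.float64(143.1951730878301), np.float64(171.4365549002592))
handle 0.73 [0.582  0.1908 0.0996] (np.float64(319.8457066967246), np.float64(190.94782687640162))
large_nut 0.7 [ 0.4249  0.1236 -0.0034] (np.float64(234.26545757724), np.float64(48.971479162127))
large_nut 0.67 [0.5396 0.1127 0.061 ] (np.float64(239.64576524772494), np.float64(157.6794364426133))
small_nut 0.72 [0.5983 0.0956 0.0568] (np.float64(240.49215588096467), np.float64(210.05985554100258))
[0.5722 0.192  0.2394]
```

View pics/w1.png

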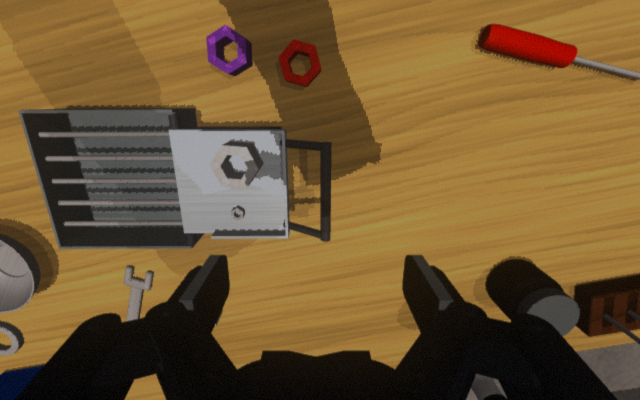

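The wrist view shows the tray with the large nut at (238,165), the small nut at (238,212), and the handle bar from (325,143) to (326,238).

```bash
python3 - <<'E'
from h import *
s,t,r=st(); p=env.read_camera('wrist'); T=np.eye(4); T[:3,:3]=r.as_matrix(); T[:3,3]=t
p['extrinsics']=np.linalg.inv(T@np.array(p['mount'])); save(p,'w2')
g=cv2.cvtColor(p['pixels'],cv2.COLOR_RGB2GRAY)
for v in (160,190,220): print(v,g[v,312:340])
a=onplane(p,325.5,145,.1);b=onplane(p,326,238,.1); print(a,b,(a+b)/2,np.linalg.norm(b-a))
print(t,p['cx'],p['cy'],p['fovy'])
d=(b-a)[:2]; ang=np.degrees(np.arctan2(d[1],d[0])); print(ang)
for d in env.landmark_of('handle',p): print(d)
h=(a+b)/2
to([h[0],h[1],.15],[.196,.98])
E
```

```text
160 [75 73 73 72 71 42 29 32 32 30 36 31 34 29 31 48 73 76 77 75 78 75 77 74
 74 75 76 76]
190 [108 119 119 118  89  44  33  35  37  33  39  35  35  33  41 103 124 121
 122 122 125 124 128 129 127 130 130 130]
220 [130 128 128 125 100  55  43  46  47  51  49  46  43  41  58 119 128 127
 125 127 123 121 121 123 121 121 120 121]
[0.5354 0.209  0.1   ] [0.6284 0.1918 0.1   ] [0.5819 0.2004 0.1   ] 0.09463490902144726
[0.5722 0.192  0.2394] 315.5875437863426 198.74155721592132 66.95337645939969
-10.470963583902916
shift [-7.9  9.9 89.7] turn [ 0.    0.   -0.01]
```

```bash
python3 - <<'E'
from h import *
to([.582,.1955,.082],[.189,.982])
E
```

```text
shift [ -8.9   5.  157.7] turn [ 0.    0.   -0.05]
```

Emit:
move_arm --targets '[[[-9,5,50],[0,0,0],0.1],[[-9,5,90],[0,0,0],0.1],[[-9,5,120],[0,0,0],0.1],[[-9,5,140],[0,0,0],0.1],[[-9,5,158],[0,0,0],0.1]]' --squeeze 30

```text
clock: 2.82
tcp_pos: [0.5821, 0.1952, 0.0807]
orientation: [-0.0, 0.099, 0.995, 0.0]
wrist_force: [0.2, 0.4, 0.7]
finger_gap: 0.0386
grip_force: 0.0
```

Emit:
move_arm --targets '[[[0,0,0],[0,0,0],0.1],[[0,0,0],[0,0,0],0.6],[[0,0,0],[0,0,0],1],[[0,0,0],[0,0,0],1],[[0,0,0],[0,0,0],1]]'

```text
clock: 3.45
tcp_pos: [0.5838, 0.1956, 0.0826]
orientation: [0.001, 0.1, 0.995, 0.002]
wrist_force: [-0.3, 5.9, 1.8]
finger_gap: 0.0088
grip_force: 29.4
```

Emit:
move_arm --targets '[[[0,-4,-13],[0,0,0],1],[[0,-9,-26],[0,0,0],1],[[0,-16,-39],[0,0,0],1],[[0,-20,-46],[0,0,0],1],[[0,-25,-53],[0,0,0],1]]'

```text
clock: 4.08
tcp_pos: [0.579, 0.1721, 0.1361]
orientation: [0.001, 0.099, 0.995, 0.003]
wrist_force: [-0.1, 9.6, 1.8]
finger_gap: 0.0088
grip_force: 29.3
```

Emit:
move_arm --targets '[[[0,-5,-7],[0,0,0],1],[[0,-10,-13],[0,0,0],1],[[0,-16,-19],[0,0,0],1],[[0,-22,-25],[0,0,0],1],[[0,-28,-30],[0,0,0],1]]'

```text
clock: 4.7
tcp_pos: [0.5736, 0.1454, 0.1671]
orientation: [0.002, 0.099, 0.995, 0.004]
wrist_force: [-1.3, 11.8, 8.1]
finger_gap: 0.0087
grip_force: 29.3
```

Emit:
move_arm --targets '[[[0,-8,-8],[0,0,0],1],[[0,-18,-16],[0,0,0],1],[[0,-30,-23],[0,0,0],1],[[0,-43,-29],[0,0,0],1],[[0,-56,-33],[0,0,0],1]]'

```text
clock: 5.32
tcp_pos: [0.5619, 0.0882, 0.1997]
orientation: [0.002, 0.1, 0.995, 0.001]
wrist_force: [-2.0, 1.7, -0.4]
finger_gap: 0.0089
grip_force: 29.7
```

Emit:
move_arm --targets '[[[0,-13,-3],[0,0,0],1],[[0,-27,-5],[0,0,0],1],[[0,-41,-6],[0,0,0],1],[[0,-47,-6],[0,0,0],1],[[0,-47,-6],[0,0,0],1]]'

```text
clock: 5.95
tcp_pos: [0.5521, 0.0405, 0.2046]
orientation: [0.001, 0.101, 0.995, -0.0]
wrist_force: [-1.9, 2.2, 6.8]
finger_gap: 0.009
grip_force: 31.6
```

```bash
python3 - <<'E'
from h import *
p=env.read_camera('scene'); c=p['pixels'][150:260,270:450]
cv2.imwrite('pics/s1.png',cv2.cvtColor(cv2.resize(c,None,fx=4,fy=4,interpolation=cv2.INTER_CUBIC),cv2.COLOR_RGB2BGR))
for th in ('handle','large_nut','small_nut'):
    for d in env.landmark_of(th,p): print(th,d['confidence'],np.array(d['centre']),proj(p,d['centre']))
E
```

```text
handle 0.91 [0.5531 0.0411 0.2185] (np.float64(361.5395276717289), np.float64(159.5359884739299))
large_nut 0.85 [ 0.4567  0.1977 -0.0029] (np.float64(404.7348695890536), np.float64(177.51333868564842))
large_nut 0.77 [0.5253 0.0151 0.071 ] (np.float64(343.3719893113618), np.float64(186.73736397463898))
large_nut 0.7 [0.4309 0.1237 0.0052] (np.float64(377.12909746342126), np.float64(169.43832717987158))
```

View pics/s1.png

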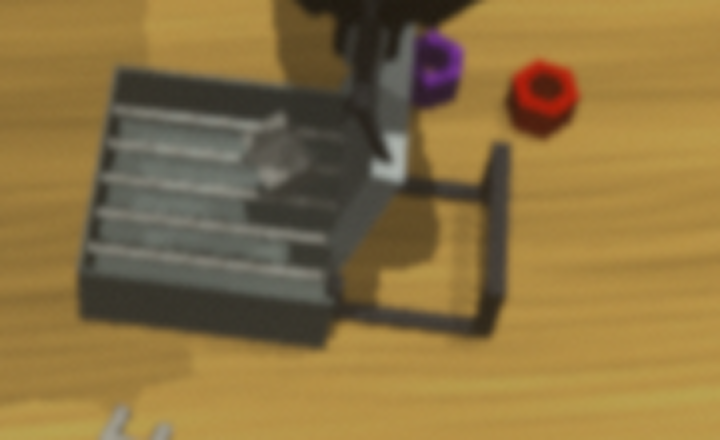

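The tray is upright. The large nut lies on the bars at about crop (275,150), near the tray edge. I'll wait briefly and check the top camera before lowering.

Emit:
move_arm --targets '[[[0,-3,0],[0,0,0],1],[[0,-3,0],[0,0,0],1],[[0,-3,0],[0,0,0],1]]'

```text
clock: 6.52
tcp_pos: [0.5516, 0.0381, 0.2046]
orientation: [0.001, 0.1, 0.995, -0.0]
wrist_force: [-1.5, 1.6, 6.8]
finger_gap: 0.0087
grip_force: 31.6
```

```bash
python3 - <<'E'
from h import *
p=env.read_camera('top'); c=p['pixels'][150:260,200:350]
q=env.read_camera('scene'); c2=q['pixels'][150:260,270:420]
cv2.imwrite('pics/t1.png',cv2.cvtColor(cv2.resize(np.hstack([c,c2]),None,fx=2.6,fy=2.6,interpolation=cv2.INTER_CUBIC),cv2.COLOR_RGB2BGR))
for pp in (p,q):
  for th in ('large_nut','small_nut'):
    for d in env.landmark_of(th,pp): print(th,d['confidence'],np.array(d['centre']),proj(pp,d['centre']))
E
```

```text
large_nut 0.52 [0.5246 0.0178 0.0769] (np.float64(284.0523750973005), np.float64(207.3273346138394))
large_nut 0.8 [0.5276 0.0173 0.0732] (np.float64(344.41134080496056), np.float64(186.9771807083367))
large_nut 0.79 [ 0.458   0.1943 -0.0018] (np.float64(403.6770377732739), np.float64(177.7335752883456))
large_nut 0.46 [0.4337 0.1261 0.0035] (np.float64(378.05442345905055), np.float64(170.58147190189575))
```

View pics/t1.png

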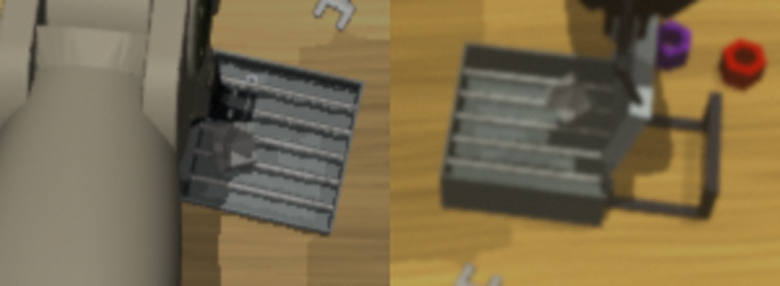

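Emit:
move_arm --targets '[[[0,20,0],[0,0,0],1],[[0,47,5],[0,0,0],1],[[0,74,15],[0,0,0],1],[[0,98,30],[0,0,0],1],[[0,118,48],[0,0,0],1]]'

```text
clock: 7.45
tcp_pos: [0.5756, 0.1554, 0.1554]
orientation: [0.001, 0.1, 0.995, 0.0]
wrist_force: [1.4, 0.7, 1.8]
finger_gap: 0.0086
grip_force: 32.2
```

Emit:
move_arm --targets '[[[0,11,13],[0,0,0],1],[[0,21,27],[0,0,0],1],[[0,29,42],[0,0,0],1],[[0,36,57],[0,0,0],1],[[0,40,72],[0,0,0],1]]'

```text
clock: 8.07
tcp_pos: [0.5837, 0.195, 0.0827]
orientation: [0.001, 0.1, 0.995, 0.002]
wrist_force: [2.6, 7.9, 2.6]
finger_gap: 0.0089
grip_force: 34.0
```

Emit:
move_arm --targets '[[[0,0,2],[0,0,0],1],[[0,0,2],[0,0,0],0.1],[[0,0,2],[0,0,0],0.1],[[0,0,-40],[0,0,0],0.1],[[0,0,-90],[0,0,0],0.1]]'

```text
clock: 8.7
tcp_pos: [0.5815, 0.1921, 0.1725]
orientation: [-0.002, 0.101, 0.995, -0.001]
wrist_force: [0.6, 0.3, -1.0]
finger_gap: 0.0383
grip_force: 0.0
```

```bash
python3 - <<'E'
from h import *
to([.54,.0,.27],[.189,.982])
E
```

```text
shift [   2.6 -196.7  -97. ] turn [-0.01 -0.02 -0.06]
```

Emit:
move_arm --targets '[[[0,-20,-97],[0,0,0],-1],[[3,-197,-97],[0,0,0],-1],[[3,-197,-97],[0,0,0],-1],[[3,-197,-97],[0,0,0],-1],[[3,-197,-97],[0,0,0],-1]]'

```text
clock: 9.32
tcp_pos: [0.54, -0.0038, 0.2712]
orientation: [0.001, 0.104, 0.995, -0.001]
wrist_force: [0.4, -0.4, 0.3]
finger_gap: 0.0856
grip_force: 0.0
```

Emit:
move_arm --targets '[[[0,0,0],[0,0,0],-1],[[0,0,0],[0,0,0],-1]]'

```text
clock: 9.57
tcp_pos: [0.5405, 0.0016, 0.2697]
orientation: [-0.001, 0.099, 0.995, 0.0]
wrist_force: [0.4, 0.1, -0.0]
finger_gap: 0.0853
grip_force: 0.0
```

```bash
python3 - <<'E'
from h import *
p=wrist('w3')
for th in ('drain_box','large_nut','small_nut'):
    for d in env.landmark_of(th,p): print(th,d['confidence'],np.array(d['centre']),proj(p,d['centre']))
for d in env.spot_in('large_nut',p): print('spot',np.array(d['centre']),proj(p,d['centre']))
cv2.imwrite('pics/w3c.png',cv2.cvtColor(cv2.resize(p['pixels'][70:270,180:460],None,fx=2.8,fy=2.8,interpolation=cv2.INTER_CUBIC),cv2.COLOR_RGB2BGR))
print(st()[1])
E
```

```text
drain_box 0.78 [ 0.5381 -0.0337 -0.005 ] (np.float64(290.32253729674517), np.float64(163.48119977654375))
large_nut 0.96 [0.5237 0.0158 0.076 ] (np.float64(324.8570728106113), np.float64(156.5484882577001))
large_nut 0.94 [ 0.4583  0.1924 -0.0007] (np.float64(450.9670858006795), np.float64(67.90269447742864))
large_nut 0.87 [ 0.4243  0.1232 -0.001 ] (np.float64(392.98331891584746), np.float64(50.7234858010049))
small_nut 0.39 [ 0.6057 -0.0052  0.0009] (np.float64(319.7126387355217), np.float64(205.85327575057636))
spot [0.5254 0.005  0.0826] (np.float64(315.6963960399584), np.float64(161.0136521214296))
spot [0.4577 0.1903 0.0282] (np.float64(459.66067615275267), np.float64(65.13341968171974))
[0.5407 0.0016 0.2699]
```

View pics/w3c.png

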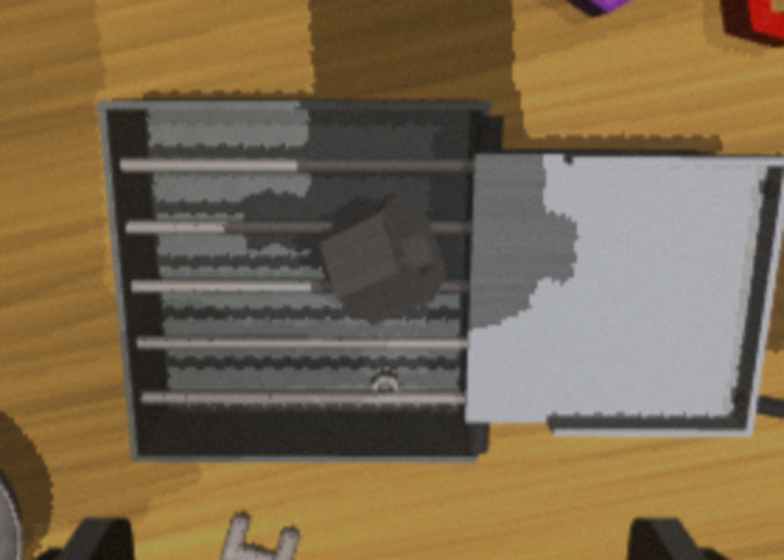

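The small nut is in the pan, with the bar partly covering it at crop (385,382). The large nut is on its side between bars 2 and 3 at crop (385,260). I'll zoom in on it.

```bash
python3 - <<'E'
from h import *
im=cv2.imread('pics/w3.png')[130:195,285:350]
im=np.clip(im.astype(float)*2.2,0,255).astype(np.uint8)
cv2.imwrite('pics/w3d.png',cv2.resize(im,None,fx=9,fy=9,interpolation=cv2.INTER_CUBIC))
E
```

```text
(no output)
```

View pics/w3d.png

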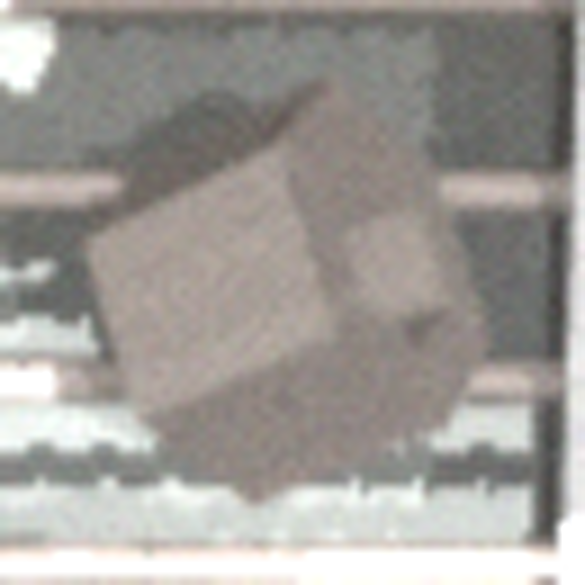

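The zoom shows the nut's top flat at (90,240), (280,150), (335,335), (150,410). The bored end face is to the right, with corners near (330,80), (430,170), (490,325), (440,450). I'll get the pose by PnP from these corners.

```bash
cat > pnp.py <<'E'
from h import *
s,t,r=st(); p=env.read_camera('wrist'); T=np.eye(4); T[:3,:3]=r.as_matrix(); T[:3,3]=t
W=T@np.array(p['mount'])@np.diag([1,-1,-1,1.]) # cv cam -> world
f=200/np.tan(np.radians(p['fovy'])/2); K=np.array([[f,0,p['cx']],[0,f,p['cy']],[0,0,1]])
rc=.041/np.sqrt(3); c=lambda k,z:[rc*np.cos(np.pi/3*k+np.pi/6),rc*np.sin(np.pi/3*k+np.pi/6),z]
# face A at z=+.015, seen from outside image order A0,A1,A2.. counter-clockwise in image (y down)
px={(0,1):(280,150),(1,1):(335,335),(2,1):(440,450),(3,1):(490,325),(4,1):(430,170),(5,1):(330,80),(0,-1):(90,240),(1,-1):(150,410),(2,-1):(255,500)}
uv=np.array([[285+a/9,130+b/9] for a,b in px.values()])
X=np.array([c(k,.015*z) for k,z in px])
ok,rv,tv=cv2.solvePnP(X,uv,K,None,flags=cv2.SOLVEPNP_SQPNP)
rv,tv=cv2.solvePnPRefineLM(X,uv,K,None,rv,tv)
e=cv2.projectPoints(X,rv,tv,K,None)[0][:,0]-uv; print('res px',np.abs(e).max(1))
Rn=W[:3,:3]@cv2.Rodrigues(rv)[0]; C=W[:3,:3]@tv[:,0]+W[:3,3]
print('centre',C,'axis',Rn[:,2],'top flat normal',Rn@[.5,np.sqrt(3)/2,0])
V=C+np.array([Rn@c(k,z*.015) for k in range(6) for z in(1,-1)]); print('z range',V[:,2].min(),V[:,2].max())
by=np.array([.189,.982]);bx=np.array([.982,-.189]);o=np.array([.538,-.034])
print('verts in box'); print(np.c_[(V[:,:2]-o)@bx,(V[:,:2]-o)@by,V[:,2]][np.argsort(V[:,2])][:5])
E
python3 pnp.py
```

```text
res px [0.5547 0.4685 2.6676 1.306  0.5341 0.5145 0.1709 0.8805 0.2928]
centre [0.5317 0.006  0.0607] axis [-0.2568  0.8782  0.4034] top flat normal [-0.2681 -0.4658  0.8433]
z range 0.03312514189276141 0.08820891357768565
verts in box
[[-0.0144  0.0329  0.0331]
 [ 0.0067  0.0396  0.0415]
 [-0.027   0.0574  0.0452]
 [-0.0286  0.0192  0.0462]
 [-0.0059  0.064   0.0536]]
```

PnP gives the centre near (0.530, 0.005, 0.068). One pair of opposite flats is nearly upright, with normal about (0.944, 0.329) in xy. I'll grip across that pair, turning and coming closer for another look first.

```bash
python3 - <<'E'
from h import *
s,t,r=st(); print(s['joint_pos'])
to([.530,.0045,.20],[.944,.329])
E
```

```text
[-0.1458  0.2385  0.0398  1.3725  0.0001  0.0532]
shift [11.   0.8 70. ] turn [-0.   -0.    5.94]
```

Emit:
move_arm --targets '[[[11,1,30],[0,0,5.94],-1],[[11,1,50],[0,0,5.94],-1],[[11,1,50],[0,0,5.94],-1],[[11,1,50],[0,0,5.94],-1],[[11,1,50],[0,0,5.94],-1]]' --squeeze 60

```text
clock: 10.5
tcp_pos: [0.5301, 0.0042, 0.2201]
orientation: [-0.0, 0.541, 0.841, -0.0]
wrist_force: [-0.1, -1.0, 0.1]
finger_gap: 0.0853
grip_force: 0.0
```

```bash
python3 - <<'E'
from h import *
to([.530,.0045,.20],[.944,.329])
E
```

```text
shift [ 0.3  0.1 20.1] turn [-0.   -0.    0.53]
```

Emit:
move_arm --targets '[[[0,0,20],[0,0,0.53],-1],[[0,0,20],[0,0,0.53],-1],[[0,0,20],[0,0,0.53],-1]]'

```text
clock: 10.88
tcp_pos: [0.5302, 0.004, 0.2006]
orientation: [0.0, 0.576, 0.817, 0.0]
wrist_force: [0.0, -0.4, 0.2]
finger_gap: 0.0851
grip_force: 0.0
```

```bash
python3 - <<'E'
from h import *
p=wrist('w4')
for d in env.landmark_of('large_nut',p)[:3]: print(d['confidence'],np.array(d['centre']),proj(p,d['centre']))
u,v=map(int,proj(p,[.530,.0045,.07])); print(u,v,st()[1])
x0,y0=u-70,max(v-70,0); print(x0,y0)
im=cv2.imread('pics/w4.png')[y0:y0+120,x0:x0+140]
im=np.clip(im.astype(float)*1.8,0,255).astype(np.uint8)
cv2.imwrite('pics/w4d.png',cv2.resize(im,None,fx=5,fy=5,interpolation=cv2.INTER_CUBIC))
E
```

```text
0.88 [ 0.427   0.1215 -0.0023] (np.float64(258.40648612238743), np.float64(32.28550157795604))
0.82 [0.5235 0.0162 0.0738] (np.float64(312.46343362260865), np.float64(175.5777885514509))
314 188 [0.5305 0.0039 0.201 ]
244 118
```

View pics/w4d.png

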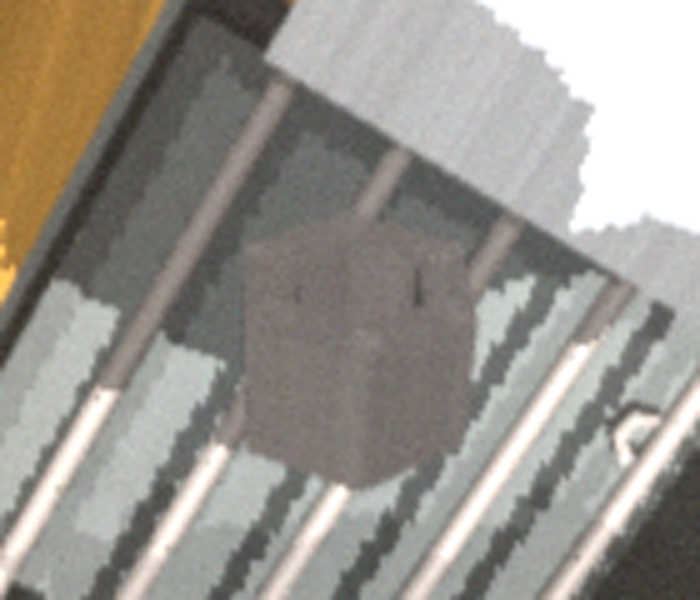

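The nut appears symmetric in this view, with its upright flats at crop columns 245 and 470. Its centre is about (315,188) in the full picture, within 1 px of the predicted (314,188), so I'll descend.

Emit:
move_arm --targets '[[[0,0,50],[0,0,0],-0.32],[[0,0,90],[0,0,0],-0.32],[[0,0,115],[0,0,0],-0.32],[[0,0,135],[0,0,0],-0.32],[[0,0,148],[0,0,0],-0.32]]' --squeeze 60

```text
clock: 11.6
tcp_pos: [0.5301, 0.0039, 0.0518]
orientation: [-0.0, 0.577, 0.817, 0.0]
wrist_force: [0.2, -0.2, -0.1]
finger_gap: 0.0568
grip_force: 0.0
```

Emit:
move_arm --targets '[[[0,0,0],[0,0,0],-0.32],[[0,0,0],[0,0,0],0.3],[[0,0,0],[0,0,0],1],[[0,0,0],[0,0,0],1],[[0,0,0],[0,0,0],1]]'

```text
clock: 12.22
tcp_pos: [0.5307, 0.0038, 0.0529]
orientation: [0.001, 0.577, 0.817, 0.0]
wrist_force: [0.6, 1.3, 2.5]
finger_gap: 0.0403
grip_force: 63.1
```

Gripped across the flats, gap 40 mm. Lifting.

Emit:
move_arm --targets '[[[0,0,-15],[0,0,0],1],[[0,0,-40],[0,0,0],1],[[0,0,-80],[0,0,0],1],[[0,0,-100],[0,0,0],1],[[0,0,-100],[0,0,0],1]]'

```text
clock: 12.85
tcp_pos: [0.5314, 0.0036, 0.1546]
orientation: [0.002, 0.577, 0.817, 0.001]
wrist_force: [-0.9, 0.5, -1.7]
finger_gap: 0.0406
grip_force: 62.9
```

```bash
python3 - <<'E'
from h import *
print(env.get_state()['finger_gap'],env.get_state()['grip_force'],env.get_state()['wrist_force'])
for n in ('scene','top'):
    p=env.read_camera(n)
    for th in ('bowl','large_nut','small_nut'):
        for d in env.landmark_of(th,p): print(th,d['confidence'],np.array(d['centre']),proj(p,d['centre']))
    m=[d['mask'] for d in env.regions_of('bowl',p) if d['confidence']>.5]
    for k in m:
        v,u=np.nonzero(k); print('rim',onplane(p,(u.min()+u.max())/2,(v.min()+v.max())/2,.04 if n=='top' else .03), len(u))
to([.619,-.256,.152])
E
```

```text
0.04064061880405595 62.91230121161789 [-0.8722  0.5357 -1.7492]
bowl 0.71 [ 0.6225 -0.2577 -0.0013] (np.float64(236.3972876355675), np.float64(240.6307007590591))
bowl 0.71 [ 0.6844 -0.4571  0.0005] (np.float64(151.41898579290185), np.float64(268.2712396957118))
large_nut 0.82 [ 0.4591  0.1938 -0.0006] (np.float64(403.65330231764034), np.float64(177.82335898733533))
large_nut 0.41 [0.5266 0.017  0.174 ] (np.float64(347.5471719814269), np.float64(162.48692591387606))
rim [ 0.6187 -0.2582  0.03  ] 1720
rim [ 0.6858 -0.4617  0.03  ] 2041
bowl 0.86 [ 0.6225 -0.2526 -0.0026] (np.float64(384.7157208579409), np.float64(176.64802816668578))
bowl 0.81 [ 0.6855 -0.4614 -0.0007] (np.float64(460.02492850521), np.float64(155.4956162642263))
large_nut 0.63 [ 0.4593  0.1958 -0.0012] (np.float64(219.79199007143558), np.float64(232.86709409121625))
rim [ 0.6865 -0.4584  0.04  ] 1489
shift [-274.8   -2.6   -0.4] turn [0. 0. 0.]
```

Emit:
move_arm --targets '[[[-275,-2,0],[0,0,0],1],[[-275,-2,0],[0,0,0],1],[[-275,-2,0],[0,0,0],1],[[-275,-2,0],[0,0,0],1],[[-275,-2,0],[0,0,0],1]]'

```text
clock: 13.98
tcp_pos: [0.6205, -0.26, 0.1514]
orientation: [0.0, 0.579, 0.816, -0.0]
wrist_force: [-0.2, -0.2, -1.9]
finger_gap: 0.0406
grip_force: 62.9
```

Emit:
move_arm --targets '[[[0,0,0],[0,0,0],1],[[0,0,0],[0,0,0],1]]'

```text
clock: 14.22
tcp_pos: [0.6195, -0.2552, 0.1517]
orientation: [-0.001, 0.577, 0.817, 0.0]
wrist_force: [-0.1, 0.2, -0.8]
finger_gap: 0.0405
grip_force: 62.9
```

```bash
python3 - <<'E'
from h import *
p=wrist('w5')
for d in env.landmark_of('bowl',p)[:3]: print(d['confidence'],np.array(d['centre']),proj(p,d['centre']))
print(st()[1], proj(p,[.62,-.256,.04]))
to([.62,-.256,.032])
E
```

```text
0.79 [ 0.6185 -0.2541  0.003 ] (np.float64(314.49756166106926), np.float64(182.74816896207764))
0.56 [ 0.6819 -0.4578 -0.0022] (np.float64(307.84929467526337), np.float64(349.68090277207))
[ 0.6197 -0.2546  0.1523] (np.float64(315.1986260936859), np.float64(195.99248563639185))
shift [ -1.5  -0.1 120.3] turn [0. 0. 0.]
```

View pics/w5.png

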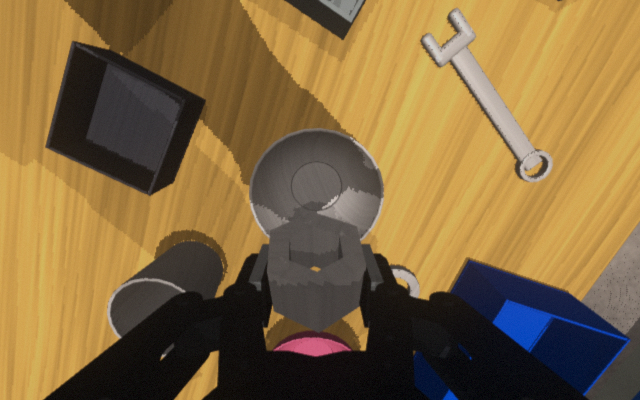

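The steel bowl is at (316,187), apart from the pink one at (313,345). The nut is held aligned between the fingers. Lowering into the steel bowl.

Emit:
move_arm --targets '[[[-1,0,50],[0,0,0],1],[[-1,0,85],[0,0,0],1],[[-1,0,102],[0,0,0],1],[[-1,0,110],[0,0,0],1],[[-1,0,115],[0,0,0],1]]'

```text
clock: 14.95
tcp_pos: [0.6212, -0.2571, 0.0383]
orientation: [0.001, 0.577, 0.817, 0.0]
wrist_force: [0.3, -0.3, -1.4]
finger_gap: 0.0404
grip_force: 62.8
```

Emit:
move_arm --targets '[[[0,0,2],[0,0,0],1],[[0,0,4],[0,0,0],1],[[0,0,4],[0,0,0],1]]'

```text
clock: 15.32
tcp_pos: [0.6205, -0.2571, 0.0336]
orientation: [0.0, 0.577, 0.817, 0.0]
wrist_force: [-0.8, 0.1, -0.9]
finger_gap: 0.0404
grip_force: 62.8
```

Emit:
move_arm --targets '[[[0,0,2],[0,0,0],1],[[0,0,4],[0,0,0],1],[[0,0,6],[0,0,0],1],[[0,0,6],[0,0,0],1]]'

```text
clock: 15.82
tcp_pos: [0.6201, -0.2569, 0.0269]
orientation: [-0.0, 0.577, 0.817, 0.0]
wrist_force: [-0.9, -0.4, -2.1]
finger_gap: 0.0403
grip_force: 62.8
```

Emit:
move_arm --targets '[[[0,0,4],[0,0,0],1],[[0,0,4],[0,0,0],0],[[0,0,4],[0,0,0],-0.2],[[0,0,4],[0,0,0],-0.2],[[0,0,4],[0,0,0],-0.2]]'

```text
clock: 16.45
tcp_pos: [0.6205, -0.257, 0.0235]
orientation: [0.0, 0.577, 0.817, 0.0]
wrist_force: [0.1, -0.8, 0.1]
finger_gap: 0.0513
grip_force: 0.1
```

Emit:
move_arm --targets '[[[0,0,-10],[0,0,0],-0.2],[[0,0,-30],[0,0,0],-0.2],[[0,0,-80],[0,0,0],-0.2],[[80,0,-140],[0,0,0],-0.2],[[140,0,-160],[0,0,0],-0.2]]'

```text
clock: 17.08
tcp_pos: [0.5854, -0.1567, 0.1703]
orientation: [0.002, 0.578, 0.816, 0.001]
wrist_force: [0.5, 0.8, -0.5]
finger_gap: 0.0513
grip_force: 0.0
```

```bash
python3 - <<'E'
from h import *
p=env.read_camera('scene'); c=p['pixels'][150:290,180:440]
cv2.imwrite('pics/end.png',cv2.cvtColor(cv2.resize(c,None,fx=3,fy=3,interpolation=cv2.INTER_CUBIC),cv2.COLOR_RGB2BGR))
for pp in (p,env.read_camera('top'),wrist('w6')):
  for th in ('bowl','large_nut','small_nut'):
    for d in env.landmark_of(th,pp): print(th,d['confidence'],np.array(d['centre']),proj(pp,d['centre']))
E
```

```text
bowl 0.93 [ 0.6851 -0.4597  0.0019] (np.float64(150.09271276399966), np.float64(268.3795038364983))
bowl 0.89 [ 0.6208 -0.2578  0.0002] (np.float64(236.29425586355669), np.float64(239.74888563009102))
large_nut 0.81 [0.4325 0.1251 0.0053] (np.float64(377.7226781504975), np.float64(169.86446743797129))
bowl 0.79 [ 0.6838 -0.4636 -0.0016] (np.float64(460.7283662048144), np.float64(156.17854421703106))
bowl 0.78 [ 0.6213 -0.2534 -0.0011] (np.float64(385.08416387569014), np.float64(176.9947769012463))
large_nut 0.73 [ 0.4322  0.1206 -0.0015] (np.float64(247.14223743914533), np.float64(243.37801096707756))
large_nut 0.58 [ 0.4615  0.199  -0.0011] (np.float64(218.6402625513353), np.float64(232.03359506531876))
bowl 0.75 [ 0.6187 -0.2575  0.0014] (np.float64(311.5040890236122), np.float64(268.812025668444))
large_nut 0.64 [ 0.6253 -0.2337  0.0273] (np.float64(324.44853024986645), np.float64(265.068884351003))
small_nut 0.6 [ 0.6053 -0.0074  0.0035] (np.float64(387.9945607286713), np.float64(42.768653935708386))
small_nut 0.53 [ 0.6213 -0.2316  0.0281] (np.float64(321.6530233888212), np.float64(262.7181721743245))
```

View pics/end.png

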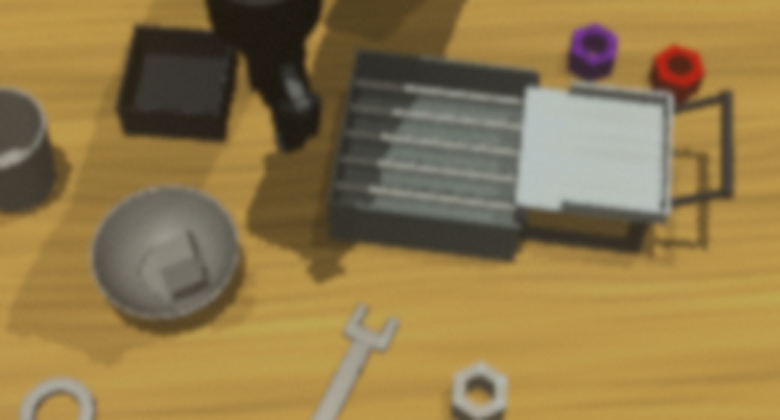

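The large nut lies in the steel bowl at crop (178,265), with the bowl upright. The tray is empty and level, and the small nut is in the pan at z ≈ 4 mm. I'll let it settle, then hand in.

Emit:
move_arm --targets '[[[0,0,0],[0,0,0],-0.2],[[0,0,0],[0,0,0],-0.2],[[0,0,0],[0,0,0],-0.2],[[0,0,0],[0,0,0],-0.2]]'

```text
clock: 18.18
tcp_pos: [0.5848, -0.1565, 0.1675]
orientation: [0.0, 0.577, 0.817, 0.0]
wrist_force: [0.2, -0.2, -0.4]
finger_gap: 0.051
grip_force: 0.0
```

```bash
python3 -c "
from workcell import env
print(env.hand_in())"
```

```text
the job is handed in; nothing more can be done
None
```

I tipped the tray and lowered it back level, leaving the small nut in the pan and the large nut in the upright steel bowl; the job was handed in at about 18 s, and no verdict came back.

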